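Start the wood lathe in the safe order

TASK

Start up the wood lathe in the safe order: first push down the raised, green-dotted end of the black rocker on the yellow dust-extractor box until it is fully over, then press the square blue power key on the grey lathe pendant fully in (it stays in), then press the round green start button all the way down and let it come back up. Everything is only pressed: do not lift the pendant or push it out of place, do not press the red stop button, and do not change the white lamp rocker on the blue box. Leave the other things on the bench where they are.

Things in the scene. Friction and masses are not known exactly. Their poses are not given: they have to be found in the camera images.
- pendant: Lathe control pendant: grey box with a black top face and rubber feet, 100 (x) x 210 (y) x 55 (z) mm, about 1 kg, standing loose on the bench (it slides if pushed sideways). Origin: centre of its underside; z up. In its frame the three controls sit on the top face at x = 0: blue key at y = +62 mm, green start at y = 0, red stop at y = -62 mm. All are pressed straight down.
- power_top (a point): Centre of the top of the square blue power key (cap 28 x 28 mm, standing 14 mm above the pendant's top face, 69 mm above the bench, when out). Moves down with the key.
- power (a joint): Travel of the blue key (m): about 0 = out, 0.007 = fully in. It resists with about 4 N, has no spring and stays where it is pressed.
- start_top (a point): Centre of the top of the round green start button (diameter 28 mm, 22 mm above the pendant's top face, 77 mm above the bench; it rises from a black collar of 44 mm diameter and 12 mm height). Moves down with the button.
- start (a joint): Travel of the green start button (m): 0 = up, 0.006 = fully down. Sprung: starts to move at 1.5 N, fully down at 5 N, and comes back up when let go.
- stop_top (a point): Centre of the top of the red stop button (diameter 36 mm, 22 mm above the pendant's top face, in a yellow collar). Not to be pressed.
- stop (a joint): Travel of the red stop button (m): 0 = up, 0.006 = down; sprung. Not to be pressed.
- extractor_box: Dust-extractor switch: yellow box fixed to the bench, 85 (x) x 65 (y) x 40 (z) mm, with a black rocker plate on top. Origin: centre of its underside. The rocker pivots about the box's y axis, 53 mm above the bench over the box's centre.
- extractor_on_end (a point): The spot to push on the extractor's black rocker: near its green-dotted (ON) end, on its upper face, 24 mm from the pivot along the box's +x; the rocker plate is 64 mm long, 36 mm wide, 10 mm thick. About 63 mm above the bench when off (this end raised) and about 53 mm when on. Moves with the rocker.
- extractor (a joint): Angle of the extractor's rocker (rad): near 0 = off (green-dotted end raised), 0.44 = fully on (green-dotted end down). Pushing down on that end turns it on; it needs about 0.06 N m and stays where it is left.
- lamp_box: Work-lamp switch: blue box fixed to the bench, same sizes as the extractor's, with a white rocker. The two boxes may swap places. Origin: centre of its underside. Not to be operated.
- lamp (a joint): Angle of the lamp's white rocker (rad): starts near 0.44 (on) and must stay there.
- finial: Bystander: small turned wooden finial, standing, diameter 32 mm, 62 mm high, loose. Origin: centre of its underside.
- tin: Bystander: red round wax tin with a metal lid, diameter 60 mm, 32 mm high, loose. Origin: centre of its underside.
- chuck_key: Bystander: steel T-shaped chuck key lying flat, 90 x 80 x 14 mm, loose. Origin: underside, middle of its shaft.
- gouge: Bystander: turning gouge with a light wooden handle, lying, 350 mm long along its x axis, 26 mm thick, loose. Origin: underside, mid-length.
- bowl: Bystander: light wooden bowl, diameter 130 mm, 50 mm high, loose. Origin: centre of its underside.
- calipers: Bystander: steel slide calipers lying flat, 130 x 50 x 9 mm, loose. Origin: underside, middle of the beam.
- glue: Bystander: yellow glue bottle, standing, diameter 60 mm, 150 mm high, loose. Origin: centre of its underside.
Not all that is in view belongs to the job. Leave any orange look-alike of the pendant alone.

How it is judged:
By the outcome, as a careful person would: the job done as asked, in the order asked, and still so for the second after the job is handed in, with the robot touching nothing.
It also fails if it takes over 45 s, if anything falls off the work surface, if the arm or the gripper's body presses on something with over 40 N, if the wrist force passes 120 N, or if a joint passes its speed limit or range.

ROBOT

A 6-joint arm with a two-finger parallel gripper is mounted at the origin on the work surface. World frame = base frame: x ahead of the robot, y to its left, z up, the work surface at z = 0. Lengths are in mm, angles in rad, forces in N, time in s.
With the tool pointing down it reaches from about 275 to 825 mm from the base axis. Payload 5.2 kg.
Tool frame: the origin (TCP) lies between the finger pads; the fingertips stand 25 mm ahead of it and the grasp point (between the pads) lies 6 mm ahead of it; z points along the fingers, y is the line along which they close (so a half turn about z gives the same grasp; the last joint's range is limited). The gripper opens to 93 mm and grips with 3 to 60 N. Pads are 15 mm wide; open, the fingers measure 128 mm over their backs; the gripper's body (75 mm by 188 mm) begins 65 mm behind the grasp point.
Start: joints at [0.929, 0.259, 1.535, -0, 1.348, -0.203], TCP at [233.649, 497.909, 213.353] pointing down, gripper open.
Joint ranges: [-3.14, 3.14], [-0.91, 2.08], [0.19, 2.58], [-1.22, 4.36], [0.22, 2.71], [-3.12, 3.12]. Speed limits (rad/s): [2.57, 2.57, 3.14, 3.14, 3.14, 3.14].

INTERFACE

Orientations are given as a unit quaternion [w, x, y, z].
In Python, from plant import env gives the robot as it stands.
- The arm moves only by the shell command python3 -m creep 'ROWS'. ROWS is JSON, a list of rows, each an object of numbers: "claw": the finger opening in mm, from 0 to 93; "tx", "ty", "tz": the shift along the tool's x, y, z in mm; "turn": the turn about the tool's z in rad. In form: [{"claw": .., "tx": .., "ty": .., "tz": .., "turn": ..}, ...]. A call has 1 to 8 rows; each row shifts and turns the commanded pose from where the row before left it, along the tool's axes as they then stand; what a row does not reach is not made up. A row lasts 1/10 s, in which the tool goes at most 50 mm and 8.59 degrees, less where a joint would pass 70% of its speed; a pose out of reach is approached as far as the arm can. A call is refused whole if a number of a shift passes 50 or a number of a turn 0.15, either way. A call with a gripper value outside its range is refused whole. The fingers move at their own pace and stop on an object; the grip force is fixed at half the most. Time passes only in rows, so rows that do not move let the fingers close. It gives the time, the measured TCP pose, the force, the opening and the grip force at its end, in the units of the state.
- env.get_state(): the state, without advancing time (a new reading comes with each control period).
- env.camera(name): name is "scene" or "top"; returns a dict with "image" (400x640x3 uint8, red, green, blue), "camera_matrix" (3x3 intrinsics, pixels), "dist" ([k1, k2, p1, p2, k3] as OpenCV has them; the pictures are not rectified), "world_to_cam" (4x4, takes a point from world to camera coordinates). Camera axes: x right, y up, looking along -z (the intrinsics and any distortion apply to the point x, -y, -z); pixel columns grow to the right and rows downward; lengths in mm; the calibration is good to about 2 mm. A picture is of the moment at which its call begins. There is no depth.
- env.close_job(): hands the job in; it is judged then, once.
Trained networks look in a picture, given as the dict that the camera call returned (one of the last four; its "shot" number tells which), for a name from the list of things; names that differ only in an ending like _2 or _b are one class to them, and where a whole thing is asked for, a point or a joint stands for the part that bears it (a point fixed in the world has none). Each returns a list of dicts, best first, with "score" (0 to 1); they miss things now and then, are a little off and sometimes report something else, mostly with a low value. They report only what shows in the picture. A call takes as long as a camera call. They do not tell look-alikes from the thing itself.
- env.trace(picture, label): "region" (400x640 bool, what is visible of it) and "centre" ([row, column] in pixels, amid what is visible of it).
- env.tip_of(picture, label): "centre" ([row, column] in pixels: a listed point, or the origin of a listed thing).
The state is a dict: "time_s": time; "joints": joint angles; "qd": joint speeds; "joint_efforts": joint torques, N m; "ee_pos": TCP position; "orientation": TCP orientation; "ft_force": force on the tool from outside, world axes, zero at the start; "torque": the same for the moment, N m; "width": finger opening in mm; "finger_force": force on a finger pad.
Only numpy, scipy, OpenCV 4.12 (cv2) and the standard library are available. Lean on these libraries where they do the work, as an engineer would, in place of code of your own. Each camera call takes 0.05 s, during which the arm holds its last target. There are 200 camera calls.

## Working session

There is one attempt and no reset: what is moved stays moved. The work goes in short steps, Python scripts to look and compute and a shell command to move; the robot and the scene stay as the last step left them, time stands still between calls to the robot, and variables do not carry over. Pictures are saved under pics/ and viewed, at most 10 in all, crops included, and the job is handed in when it is done.

```bash
mkdir -p pics; cat > h.py <<'E'
import numpy as np, cv2
from plant import env
def ray(p,rc):
    K=np.array(p["camera_matrix"],float);d=np.array(p["dist"],float)
    u=cv2.undistortPoints(np.array([[[rc[1],rc[0]]]],float),K,d)[0,0]
    T=np.array(p["world_to_cam"],float);R=T[:3,:3]
    return -R.T@T[:3,3], R.T@np.array([u[0],-u[1],-1])
def at_z(p,rc,z):
    o,v=ray(p,rc);return o+v*(z-o[2])/v[2]
def proj(p,X):
    T=np.array(p["world_to_cam"],float);c=T[:3,:3]@np.array(X,float)+T[:3,3]
    q,_=cv2.projectPoints(np.array([[c[0],-c[1],-c[2]]]),np.zeros(3),np.zeros(3),np.array(p["camera_matrix"],float),np.array(p["dist"],float))
    return q[0,0][::-1]
Z=dict(power_top=69,start_top=77,stop_top=77,extractor_on_end=63,pendant=0,extractor_box=0,lamp_box=0)
E
python3 - <<'E'
from h import *
for n in ("top","scene"):
    p=env.camera(n); cv2.imwrite(f"pics/{n}1.png",p["image"][:,:,::-1])
    for k,z in Z.items():
        for r in env.tip_of(p,k)[:3]:
            print(n,k,round(r["score"],2),np.round(r["centre"]),np.round(at_z(p,r["centre"],z)[:2],1))
s=env.get_state();print(s["time_s"],s["ee_pos"],s["orientation"],s["ft_force"])
E
```

```text
top power_top 0.65 [208. 353.] [ 476.9 -129.3]
top power_top 0.63 [187. 201.] [536.9 318.3]
top power_top 0.45 [292. 390.] [ 233.3 -239.3]
top start_top 0.62 [278. 403.] [ 274.5 -273.2]
top start_top 0.57 [197. 378.] [ 512.3 -200.9]
top stop_top 0.65 [188. 396.] [ 537.7 -254.6]
top stop_top 0.65 [262. 422.] [ 323.3 -328.7]
top extractor_on_end 0.59 [147. 257.] [657.  157.8]
top extractor_on_end 0.23 [158. 255.] [624.4 163.3]
top pendant 0.71 [202. 371.] [ 499.  -191.3]
top pendant 0.66 [275. 396.] [ 272.1 -271.2]
top pendant 0.37 [195. 381.] [ 520.8 -224.4]
top extractor_box 0.56 [156. 252.] [639.3 181.2]
top lamp_box 0.77 [208. 265.] [475.9 137.4]
top lamp_box 0.34 [197. 370.] [ 513.  -188.7]
scene power_top 0.53 [207. 268.] [ 503.9 -137. ]
scene power_top 0.51 [167. 212.] [ 236.1 -235.6]
scene start_top 0.66 [207. 242.] [ 491.3 -198.6]
scene start_top 0.45 [173. 197.] [ 274.5 -282.2]
scene stop_top 0.46 [224. 222.] [ 542.8 -257.1]
scene stop_top 0.46 [186. 187.] [ 340.3 -316.2]
scene extractor_on_end 0.74 [222. 402.] [670.2 150.9]
scene pendant 0.93 [236. 248.] [ 513.6 -196.3]
scene pendant 0.71 [197. 203.] [ 287.1 -277.3]
scene extractor_box 0.84 [233. 402.] [639.3 180.4]
scene lamp_box 0.83 [204. 361.] [480.  144.4]
scene lamp_box 0.43 [272. 418.] [778.2 135.6]
0.8 [233.6496891  497.91570015 213.38590797] [1.47890925e-05 2.17642656e-01 9.76028521e-01 1.55432837e-05] [-0.69244048  0.08704615  0.66878706]
```

View pics/top1.png

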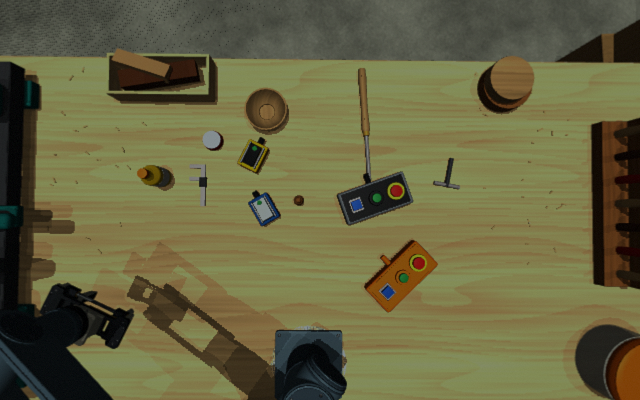

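View pics/scene1.png

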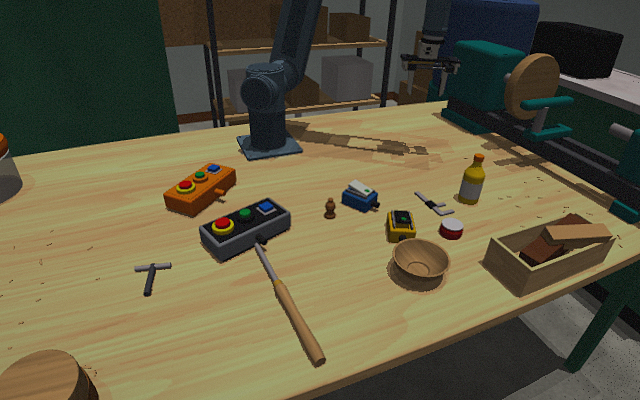

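The top view shows the grey pendant at about (197,375) and its orange look-alike at (275,400). The grey one with the black face fits the description. The yellow extractor is at (155,253) and the blue lamp box at (208,265). I'll confirm this with an enlarged crop and refine the positions by colour.

```bash
cat > m.py <<'E'
from h import *
import sys
boxes={"top":{"pend":(165,230,330,420),"ext":(130,180,232,275)},"scene":{"pend":(190,260,195,295),"ext":(205,245,380,420)}}
rng={"blue":((100,120,60),(125,255,255)),"green":((45,100,40),(90,255,255)),"red":((170,120,60),(180,255,255))}
def run(crop=None):
    out=[]
    for n in ("top","scene"):
        p=env.camera(n);im=np.ascontiguousarray(p["image"]);hsv=cv2.cvtColor(im,cv2.COLOR_RGB2HSV)
        for part,c,z in (("pend","blue",69),("pend","green",77),("pend","red",77),("ext","green",63)):
            r0,r1,c0,c1=boxes[n][part]
            m=cv2.inRange(hsv,*[np.array(x) for x in rng[c]])
            if c=="red": m|=cv2.inRange(hsv,np.array((0,120,60)),np.array((6,255,255)))
            k,l,st,ce=cv2.connectedComponentsWithStats(m[r0:r1,c0:c1])
            if k<2: print(n,part,c,"none");continue
            i=1+np.argmax(st[1:,4]);rc=ce[i][::-1]+[r0,c0]
            print(n,part,c,st[i,4],np.round(rc,1),np.round(at_z(p,rc,z)[:2],1))
        if crop:
            for part in ("pend","ext"):
                r0,r1,c0,c1=boxes[n][part];out.append(cv2.resize(im[r0:r1,c0:c1],(390,290),interpolation=cv2.INTER_CUBIC))
    if crop: cv2.imwrite(crop,np.vstack([np.hstack(out[:2]),np.hstack(out[2:])])[:,:,::-1])
E
python3 -c "
import m;m.run('pics/crop1.png')"
```

```text
top pend blue 83 [204.6 356.1] [ 488.3 -137.3]
top pend green 72 [197.3 376.6] [ 510.3 -196.2]
top pend red 98 [190.4 396. ] [ 530.9 -253.2]
top ext green 21 [148. 254.] [653.9 166.3]
scene pend blue 88 [205.5 265.5] [ 493.5 -140. ]
scene pend green 90 [212.6 244.5] [ 517.5 -198.1]
scene pend red 123 [221.9 222. ] [ 536.7 -255.5]
scene ext green 16 [218.1 403.2] [656.6 164.1]
```

View pics/crop1.png

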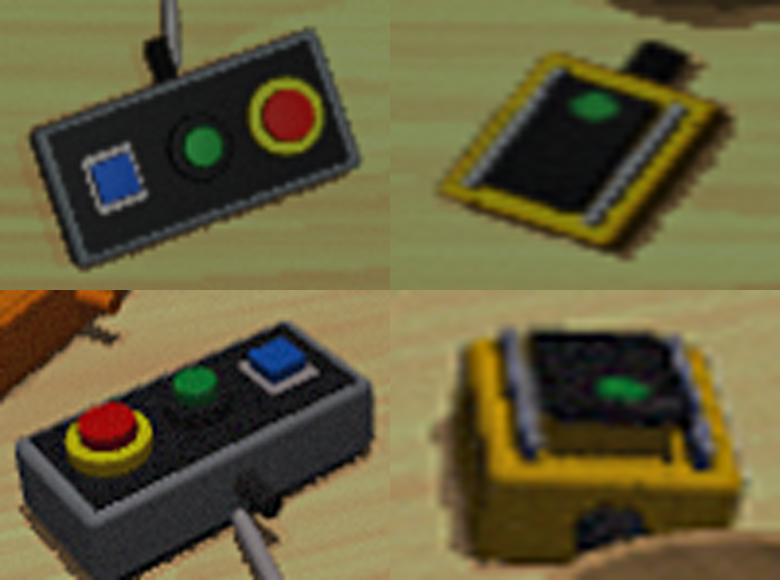

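The crop confirms the grey pendant, with its blue, green and red controls in a row. It also shows the yellow extractor with its green dot at the far, cable end. I'll turn the tool so the closed fingers line up with the rocker's length, and measure the box axis.

```bash
python3 -m creep '[{"claw":0,"turn":0.15},{"claw":0,"turn":0.15},{"claw":0,"turn":0.15},{"claw":0,"turn":0.15},{"claw":0,"turn":0.15},{"claw":0,"turn":0.15},{"claw":0,"turn":0.15},{"claw":0,"turn":0.15}]'
python3 - <<'E'
from h import *
p=env.camera("top");im=np.ascontiguousarray(p["image"]);hsv=cv2.cvtColor(im,cv2.COLOR_RGB2HSV)
m=np.zeros((400,640),np.uint8);m[130:180,232:275]=cv2.inRange(hsv,np.array((20,170,90)),np.array((32,255,255)))[130:180,232:275]
m=cv2.morphologyEx(m,cv2.MORPH_OPEN,np.ones((2,2)))
pts=cv2.findNonZero(m);W=np.array([at_z(p,(q[0][1],q[0][0]),40)[:2] for q in pts],np.float32)
(c,wh,a)=cv2.minAreaRect(W);print(len(W),c,wh,a,cv2.boxPoints((c,wh,a)).round())
for r in env.trace(p,"extractor_box")[:1]:
    W=np.array([at_z(p,q,40)[:2] for q in np.argwhere(r["region"])],np.float32);print(r["score"],cv2.minAreaRect(W))
s=env.get_state();print(s["time_s"],s["ee_pos"],s["orientation"],s["joints"])
E
```

```text
171 (632.6443481445312, 172.51760864257812) (62.263519287109375, 82.63687133789062) 64.21509552001953 [[582. 162.]
 [656. 127.]
 [683. 183.]
 [609. 219.]]
0.75 ((678.94287109375, 296.6717529296875), (57.74860763549805, 60.408729553222656), 0.6043812036514282)
1.0 [233.63942644 497.90607863 213.36485285] [-5.39093073e-06  2.17657002e-01  9.76025322e-01  1.00530864e-05] [ 9.29198953e-01  2.58564009e-01  1.53501810e+00  1.85318099e-05
  1.34799663e+00 -2.02774919e-01]$[0]: bad value
```

```bash
python3 -m creep '[{"claw":0,"tx":0,"ty":0,"tz":0,"turn":0.149},{"claw":0,"tx":0,"ty":0,"tz":0,"turn":0.149},{"claw":0,"tx":0,"ty":0,"tz":0,"turn":0.149},{"claw":0,"tx":0,"ty":0,"tz":0,"turn":0.149},{"claw":0,"tx":0,"ty":0,"tz":0,"turn":0.149},{"claw":0,"tx":0,"ty":0,"tz":0,"turn":0.149},{"claw":0,"tx":0,"ty":0,"tz":0,"turn":0.149},{"claw":0,"tx":0,"ty":0,"tz":0,"turn":0.149}]'
```

```text
time_s: 1.8
ee_pos: [233.6, 497.9, 213.3]
orientation: [0.0, 0.73, 0.683, -0.0]
ft_force: [-0.0, -0.7, 0.0]
width: 33.6
finger_force: 0.0
```

```bash
python3 -m creep '[{"claw":0,"tx":0,"ty":0,"tz":0,"turn":0.149},{"claw":0,"tx":0,"ty":0,"tz":0,"turn":0.149},{"claw":0,"tx":0,"ty":0,"tz":0,"turn":0.093}]'
cat > d.py <<'E'
import sys,numpy as np
from scipy.spatial.transform import Rotation as R
from plant import env
s=env.get_state();w,x,y,z=s["orientation"];r=R.from_quat([x,y,z,w])
t=np.array([float(a) for a in sys.argv[1:4]])
print("tool delta",r.inv().apply(t-s["ee_pos"]).round(1)); Y=r.apply([0,1,0]);print("yang",np.degrees(np.arctan2(Y[1],Y[0])).round(2),"pos",np.round(s["ee_pos"],1),"t",s["time_s"],"ft",np.round(s["ft_force"],2),"w",s["width"],np.round(s["joints"],2))
E
python3 d.py 658.5 160 120
```

```text
time_s: 2.1
ee_pos: [233.7, 497.9, 213.3]
orientation: [0.0, 0.849, 0.529, -0.0]
ft_force: [0.5, -0.7, -0.2]
width: 9.8
finger_force: 0.0
tool delta [-116.1  530.3   93.3]
yang -26.15 pos [233.7 497.9 213.3] t 2.1 ft [ 0.51 -0.71 -0.17] w 9.753621032285757 [0.93 0.26 1.54 0.   1.35 1.39]
```

```bash
python3 -m creep '[{"claw":0,"tx":-9.7,"ty":44,"tz":0,"turn":0},{"claw":0,"tx":-9.7,"ty":44,"tz":0,"turn":0},{"claw":0,"tx":-9.7,"ty":44,"tz":0,"turn":0},{"claw":0,"tx":-9.7,"ty":44,"tz":0,"turn":0},{"claw":0,"tx":-9.7,"ty":44,"tz":0,"turn":0},{"claw":0,"tx":-9.7,"ty":44,"tz":0,"turn":0},{"claw":0,"tx":-9.7,"ty":44,"tz":0,"turn":0},{"claw":0,"tx":-9.7,"ty":44,"tz":0,"turn":0}]'
python3 d.py 658.5 160 120
```

```text
time_s: 2.9
ee_pos: [518.0, 273.3, 213.5]
orientation: [-0.0, 0.847, 0.531, 0.0]
ft_force: [1.2, -0.1, 0.8]
width: 0.4
finger_force: 0.0
tool delta [-40.7 175.9  93.5]
yang -25.85 pos [518.  273.3 213.5] t 2.9 ft [ 1.17 -0.12  0.76] w 0.3686667457736402 [0.3  0.32 1.45 0.   1.37 0.75]
```

```bash
python3 -m creep '[{"claw":0,"tx":-9.7,"ty":44,"tz":0,"turn":0},{"claw":0,"tx":-9.7,"ty":44,"tz":0,"turn":0},{"claw":0,"tx":-9.7,"ty":44,"tz":0,"turn":0},{"claw":0,"tx":-9.7,"ty":44,"tz":30,"turn":0},{"claw":0,"tx":0,"ty":0,"tz":40,"turn":0},{"claw":0,"tx":0,"ty":0,"tz":23,"turn":0},{"claw":0,"tx":0,"ty":0,"tz":0,"turn":0}]'
python3 d.py 658.5 160 120
python3 - <<'E'
from h import *
o=[]
for n,(r,c) in (("top",(150,255)),("scene",(215,400))):
    p=env.camera(n);o.append(cv2.resize(p["image"][r-60:r+40,c-65:c+65],(390,300),interpolation=cv2.INTER_CUBIC))
cv2.imwrite("pics/c2.png",np.hstack(o)[:,:,::-1])
E
```

```text
time_s: 3.6
ee_pos: [652.7, 164.3, 117.7]
orientation: [-0.002, 0.848, 0.531, -0.004]
ft_force: [0.2, -0.3, 0.6]
width: 0.5
finger_force: 0.0
tool delta [-1.4  7.1 -2.3]
yang -25.89 pos [652.7 164.3 117.7] t 3.6 ft [ 0.19 -0.31  0.6 ] w 0.54404752889981 [0.08 0.55 1.33 0.   1.27 0.53]
```

View pics/c2.png

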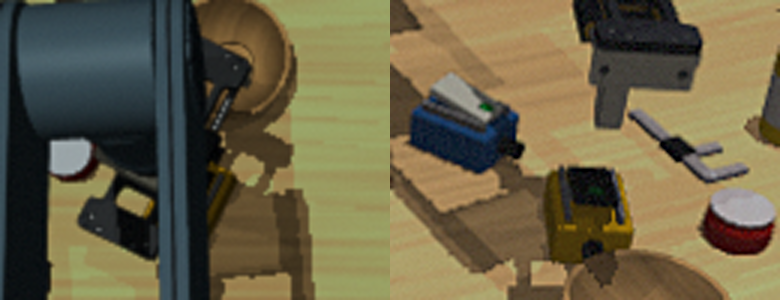

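The crop shows the fingers above the extractor, lined up with its long axis, and nothing in the way below.

```bash
python3 -m creep '[{"claw":0,"tx":-1.4,"ty":7,"tz":0,"turn":0},{"claw":0,"tx":0,"ty":0,"tz":10,"turn":0},{"claw":0,"tx":0,"ty":0,"tz":10,"turn":0},{"claw":0,"tx":0,"ty":0,"tz":6,"turn":0},{"claw":0,"tx":0,"ty":0,"tz":4,"turn":0},{"claw":0,"tx":0,"ty":0,"tz":4,"turn":0},{"claw":0,"tx":0,"ty":0,"tz":3,"turn":0},{"claw":0,"tx":0,"ty":0,"tz":0,"turn":0}]'
python3 d.py 658.5 160 80
```

```text
time_s: 4.5
ee_pos: [660.8, 160.8, 85.1]
orientation: [-0.0, 0.847, 0.531, -0.0]
ft_force: [-0.9, 0.0, -0.4]
width: 0.5
finger_force: 0.0
tool delta [-1.8 -1.7  5.1]
yang -25.84 pos [660.8 160.8  85.1] t 4.5 ft [-0.89  0.04 -0.42] w 0.45191995600044 [ 0.08  0.59  1.35 -0.    1.2   0.53]
```

```bash
python3 -m creep '[{"claw":0,"tx":0,"ty":0,"tz":2,"turn":0},{"claw":0,"tx":0,"ty":0,"tz":2,"turn":0},{"claw":0,"tx":0,"ty":0,"tz":2,"turn":0}]';python3 -m creep '[{"claw":0,"tx":0,"ty":0,"tz":1.5,"turn":0},{"claw":0,"tx":0,"ty":0,"tz":0,"turn":0}]'
```

```text
time_s: 4.8
ee_pos: [661.2, 160.9, 79.7]
orientation: [0.0, 0.847, 0.531, 0.0]
ft_force: [0.4, 0.2, -0.2]
width: 0.2
finger_force: 0.0
time_s: 5.0
ee_pos: [660.9, 160.8, 77.8]
orientation: [-0.0, 0.847, 0.531, -0.0]
ft_force: [0.2, -0.6, 0.0]
width: 0.3
finger_force: 0.0
```

```bash

python3 - <<'E'
from h import *
p=env.camera("scene");o=[cv2.resize(p["image"][165:265,335:465],(780,600),interpolation=cv2.INTER_CUBIC)]
cv2.imwrite("pics/c3.png",np.hstack(o)[:,:,::-1])
print(proj(p,[661,161,53]))
E
```

```text
[222.63994789 402.58453791]
```

View pics/c3.png

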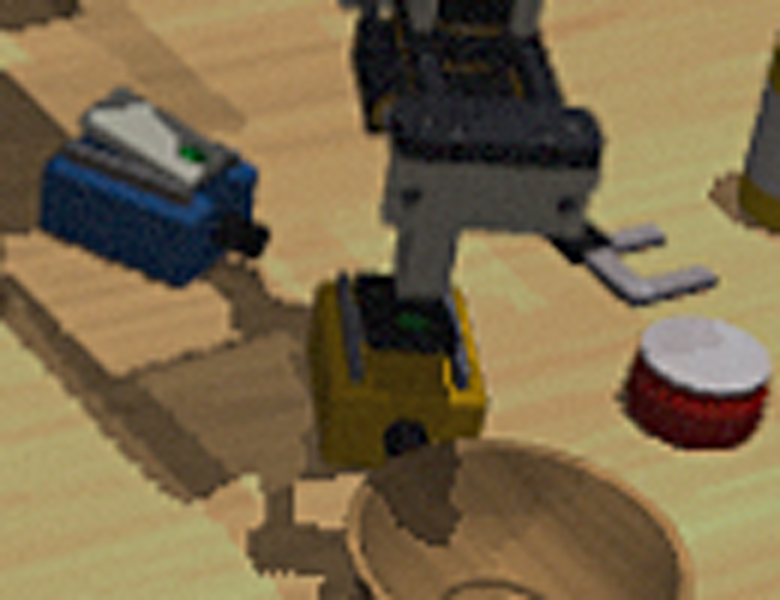

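The dot is still at (218,404), so the rocker hasn't moved. The fingertip shows at about (215,406), above where I predicted, so I'll check that geometry.

```bash

python3 - <<'E'
from h import *
p=env.camera("scene");print(p["world_to_cam"].round(3) if hasattr(p["world_to_cam"],"round") else p["world_to_cam"])
u=np.array([.9,-.436]);c=np.array([660.9,160.8])
for z in (53,63,73,137):
  for a in (-17,0,17): print(z,a,proj(p,[*(c+a*u),z]).round(1))
s=env.get_state();print(s["ee_pos"],s["joints"],s["ft_force"],s["joint_efforts"])
for k in ("extractor_on_end","extractor_box"):
  for r in env.tip_of(p,k)[:2]: print(k,r["score"],r["centre"])
E
```

```text
[[ 3.810000e-01  9.240000e-01  2.400000e-02 -2.024070e+02]
 [-5.070000e-01  1.870000e-01  8.410000e-01  1.993930e+02]
 [ 7.730000e-01 -3.320000e-01  5.400000e-01 -1.407246e+03]
 [ 0.000000e+00  0.000000e+00  0.000000e+00  1.000000e+00]]
53 -17 [218.6 401.7]
53 0 [222.6 402.5]
53 17 [226.8 403.3]
63 -17 [215.4 402.2]
63 0 [219.4 403.1]
63 17 [223.5 403.9]
73 -17 [212.1 402.8]
73 0 [216.  403.6]
73 17 [220.1 404.5]
137 -17 [190.1 406.6]
137 0 [193.8 407.5]
137 17 [197.7 408.5]
[661.10229223 160.79937122  78.12685486] [ 7.50377430e-02  5.92804951e-01  1.36001430e+00 -4.11277518e-05
  1.18883385e+00  5.26055043e-01] [ 0.34985763  0.77725513 -0.05010048] [-1.47229603e-03 -5.96741474e+01 -2.63226306e+01  6.93819160e-02
 -2.39421049e-02 -1.09349266e-04]
extractor_on_end 0.43 [219.0, 402.5]
```

```bash

python3 - <<'E'
from h import *
from scipy.spatial.transform import Rotation as R
def ov(p,im,ee,q,box,sc):
    r=R.from_quat([q[1],q[2],q[3],q[0]]);r0,r1,c0,c1=box
    o=cv2.resize(im[r0:r1,c0:c1],None,fx=sc,fy=sc,interpolation=cv2.INTER_CUBIC)
    P=lambda v:tuple(int(x) for x in ((proj(p,np.array(ee)+r.apply(v))-[r0,c0])*sc)[::-1])
    for a,b,c in (([0,0,25],[0,0,-59],(255,0,255)),([0,-94,-59],[0,94,-59],(0,0,255)),([-37,0,-59],[37,0,-59],(0,255,255)),([0,-17,25],[0,17,25],(0,0,255))):
        cv2.line(o,P(a),P(b),c,1)
    return o
p=env.camera("scene");s=env.get_state();t=env.camera("top")
a=ov(p,np.ascontiguousarray(p["image"][:,:,::-1]),s["ee_pos"],s["orientation"],(120,245,340,480),4)
b=ov(t,cv2.imread("pics/top1.png"),[233.65,497.9,213.4],[0,.21764,.97603,0],(260,360,30,150),2)
b=cv2.copyMakeBorder(b,0,a.shape[0]-b.shape[0],0,0,0)
cv2.imwrite("pics/c4.png",np.hstack([a,b]));print(a.shape,b.shape,proj(t,[0,0,0]))
E
```

```text
(500, 560, 3) (500, 240, 3) [363.10380237 308.18570586]
```

View pics/c4.png

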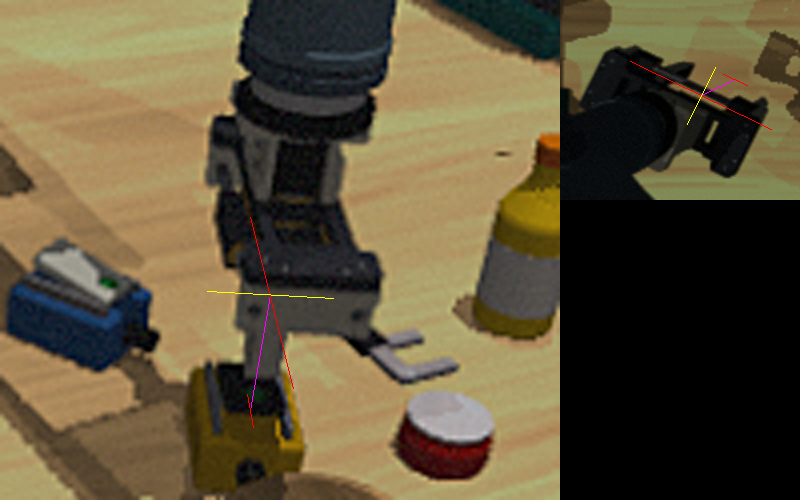

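```bash

python3 - <<'E'
from h import *
from scipy.spatial.transform import Rotation as R
r=R.from_quat([.21764,.97603,0,0]);ee=np.array([233.65,497.9,213.4]);out=[]
for n,box,sc in (("top",(275,365,40,140),4),("scene",(25,115,390,490),4)):
    p=env.camera(n);im=cv2.imread(f"pics/{n}1.png");r0,r1,c0,c1=box
    o=cv2.resize(im[r0:r1,c0:c1],None,fx=sc,fy=sc,interpolation=cv2.INTER_CUBIC);o=cv2.convertScaleAbs(o,alpha=1.8)
    P=lambda v:tuple(int(x) for x in ((proj(p,ee+r.apply(v))-[r0,c0])*sc)[::-1])
    for y in (46.5,64,-46.5,-64):
        q=[P(v) for v in ([-7.5,y,25],[7.5,y,25],[7.5,y,-59],[-7.5,y,-59])]
        cv2.polylines(o,[np.array(q)],True,(0,0,255) if y>0 else (255,0,255),1)
    out.append(o)
cv2.imwrite("pics/c5.png",np.hstack(out))
E
```

```text
(no output)
```

View pics/c5.png

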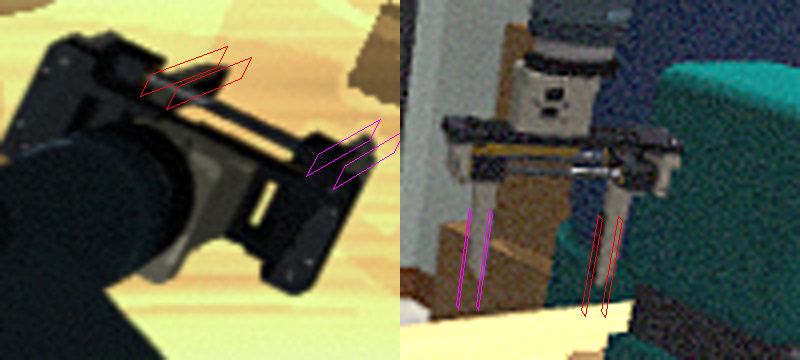

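```bash

python3 - <<'E'
from h import *
from scipy.spatial.transform import Rotation as R
from scipy.optimize import least_squares
r=R.from_quat([.21764,.97603,0,0]);ee=np.array([233.65,497.9,213.4])
ps={n:env.camera(n) for n in("top","scene")}
# actual tip pixels (row,col): top: red tip centre; scene: magenta and red tip centre
obs=[("top",[0,55,25],(275+70/4,40+227/4)),("top",[0,-55,25],(275+140/4,40+368/4)),("scene",[0,-55,25],(25+277/4,390+(480-400)/4)),("scene",[0,55,25],(25+285/4,390+(604-400)/4))]
f=lambda d:np.concatenate([proj(ps[n],ee+r.apply(v)+d)-rc for n,v,rc in obs])
s=least_squares(f,np.zeros(3));print(s.x,f(np.zeros(3)).round(1),s.fun.round(1))
E
```

```text
[ 4.01103039 -1.99283664 26.53276479] [-1.8  2.  -1.   4.7  7.6 -3.1  7.2 -2.7] [-1.2 -2.8  0.   0.9  0.5 -1.9  0.2 -1.1]
```

The overlay shows the real fingertips about 26 mm above where the numbers put them, with no sideways offset worth correcting. They are now about 12 mm above the rocker, so I'll keep going down in small steps and watch the force.

```bash
python3 -m creep '[{"claw":0,"tx":-1,"ty":-2,"tz":3,"turn":0},{"claw":0,"tx":0,"ty":0,"tz":3,"turn":0},{"claw":0,"tx":0,"ty":0,"tz":3,"turn":0},{"claw":0,"tx":0,"ty":0,"tz":2,"turn":0}]';for i in 1 ; do python3 -m creep '[{"claw":0,"tx":0,"ty":0,"tz":2,"turn":0},{"claw":0,"tx":0,"ty":0,"tz":2,"turn":0}]'; python3 -m creep '[{"claw":0,"tx":0,"ty":0,"tz":2,"turn":0},{"claw":0,"tx":0,"ty":0,"tz":1,"turn":0}]'; done
```

```text
time_s: 5.9
ee_pos: [658.6, 160.8, 66.6]
orientation: [-0.0, 0.847, 0.531, -0.0]
ft_force: [-0.3, -0.0, -0.2]
width: 0.5
finger_force: 0.0
time_s: 6.1
ee_pos: [658.9, 160.8, 62.9]
orientation: [-0.0, 0.847, 0.531, -0.0]
ft_force: [-0.7, 0.5, 0.1]
width: 0.6
finger_force: 0.0
time_s: 6.3
ee_pos: [658.8, 160.8, 59.9]
orientation: [-0.0, 0.847, 0.531, -0.0]
ft_force: [-0.1, 0.0, 0.0]
width: 0.0
finger_force: 0.0
```

```bash

python3 - <<'E'
from h import *
p=env.camera("scene");im=np.ascontiguousarray(p["image"]);hsv=cv2.cvtColor(im,cv2.COLOR_RGB2HSV)
m=cv2.inRange(hsv,np.array((45,100,40)),np.array((90,255,255)))[205:245,380:425]
print(np.argwhere(m).mean(0)+[205,380] if m.any() else None,(m>0).sum())
cv2.imwrite("pics/c6.png",cv2.resize(im[165:265,335:465],(780,600),interpolation=cv2.INTER_CUBIC)[:,:,::-1])
E
```

```text
None 0
```

View pics/c6.png

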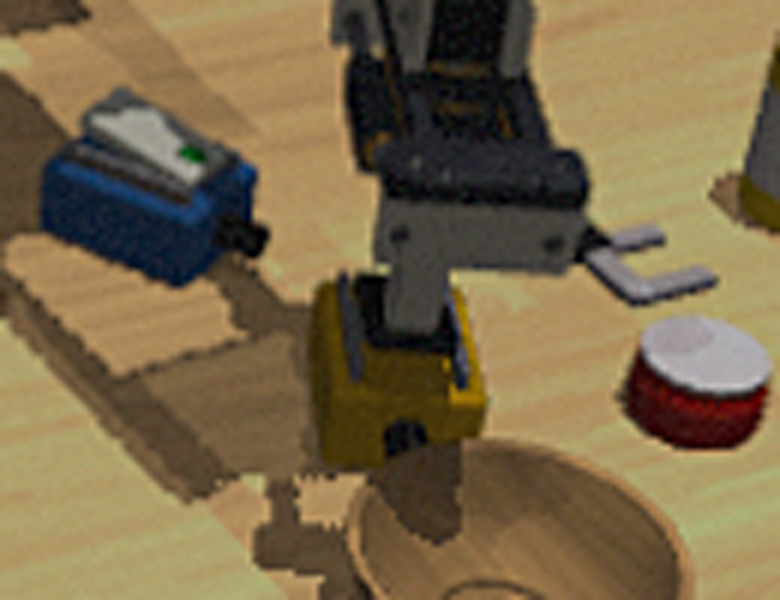

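The finger now covers the green dot, and its tip is just above the still-raised rocker. I'll keep going down.

```bash
for i in 1; do python3 -m creep '[{"claw":0,"tx":0,"ty":0,"tz":1.5,"turn":0},{"claw":0,"tx":0,"ty":0,"tz":1.5,"turn":0}]'; python3 -m creep '[{"claw":0,"tx":0,"ty":0,"tz":1.5,"turn":0},{"claw":0,"tx":0,"ty":0,"tz":1.5,"turn":0}]';python3 -m creep '[{"claw":0,"tx":0,"ty":0,"tz":1.5,"turn":0},{"claw":0,"tx":0,"ty":0,"tz":1.5,"turn":0}]';done | grep -v -e orien -e width -e finger
```

```text
time_s: 6.55
ee_pos: [659.4, 160.7, 57.6]
ft_force: [0.9, -1.2, 1.5]
time_s: 6.75
ee_pos: [659.9, 160.5, 54.7]
ft_force: [2.5, -1.3, 3.2]
time_s: 6.95
ee_pos: [659.8, 160.6, 51.6]
ft_force: [2.2, -1.6, 3.8]
```

```bash
for i in 1; do python3 -m creep '[{"claw":0,"tx":0,"ty":0,"tz":1.5,"turn":0},{"claw":0,"tx":0,"ty":0,"tz":1,"turn":0}]'; python3 -m creep '[{"claw":0,"tx":0,"ty":0,"tz":1,"turn":0},{"claw":0,"tx":0,"ty":0,"tz":1,"turn":0}]';python3 -m creep '[{"claw":0,"tx":0,"ty":0,"tz":1,"turn":0},{"claw":0,"tx":0,"ty":0,"tz":0,"turn":0}]';done | grep -v -e orien -e width -e finger
```

```text
time_s: 7.15
ee_pos: [659.7, 160.7, 48.9]
ft_force: [3.8, -1.7, 3.3]
time_s: 7.35
ee_pos: [659.7, 160.7, 47.9]
ft_force: [0.7, -2.5, 13.6]
time_s: 7.55
ee_pos: [659.7, 160.7, 47.9]
ft_force: [1.3, -2.7, 14.5]
```

```bash
python3 -m creep '[{"claw":0,"tx":0,"ty":0,"tz":-10,"turn":0},{"claw":0,"tx":0,"ty":0,"tz":-30,"turn":0},{"claw":0,"tx":0,"ty":0,"tz":-40,"turn":-0.134},{"claw":0,"tx":0,"ty":0,"tz":-20,"turn":-0.134},{"claw":0,"tx":0,"ty":0,"tz":0,"turn":-0.134},{"claw":0,"tx":0,"ty":0,"tz":0,"turn":-0.134},{"claw":0,"tx":0,"ty":0,"tz":0,"turn":-0.134},{"claw":0,"tx":0,"ty":0,"tz":0,"turn":-0.134}]'; python3 d.py 489 -138 110
```

```text
time_s: 8.35
ee_pos: [656.9, 161.4, 144.4]
orientation: [-0.002, 0.57, 0.822, -0.001]
ft_force: [0.2, 0.1, 0.5]
width: 0.7
finger_force: 0.0
tool delta [-221.4 -262.3   35. ]
yang 20.57 pos [656.9 161.4 144.4] t 8.35 ft [0.18 0.13 0.48] w 0.6749130179897398 [ 0.08  0.53  1.29  0.    1.32 -0.28]
```

```bash
python3 -m creep '[{"claw":0,"tx":-27.7,"ty":-32.8,"tz":0,"turn":0},{"claw":0,"tx":-27.7,"ty":-32.8,"tz":0,"turn":0},{"claw":0,"tx":-27.7,"ty":-32.8,"tz":0,"turn":0},{"claw":0,"tx":-27.7,"ty":-32.8,"tz":0,"turn":0},{"claw":0,"tx":-27.7,"ty":-32.8,"tz":0,"turn":0},{"claw":0,"tx":-27.7,"ty":-32.8,"tz":0,"turn":0},{"claw":0,"tx":-27.7,"ty":-32.8,"tz":0,"turn":0},{"claw":0,"tx":-27.7,"ty":-32.8,"tz":0,"turn":0}]' >/dev/null; python3 -m creep '[{"claw":0,"tx":0,"ty":0,"tz":0,"turn":0},{"claw":0,"tx":0,"ty":0,"tz":0,"turn":0}]'; python3 d.py 489 -138 85
python3 - <<'E'
from h import *
o=[]
for n,b in (("scene",(190,240,380,425)),("scene",(140,260,190,310)),("top",(130,180,232,275)),("top",(150,240,320,430))):
    p=env.camera(n);o.append(cv2.resize(p["image"][b[0]:b[1],b[2]:b[3]],(390,295),interpolation=cv2.INTER_CUBIC))
cv2.imwrite("pics/c7.png",np.vstack([np.hstack(o[:2]),np.hstack(o[2:])])[:,:,::-1])
E
```

```text
time_s: 9.35
ee_pos: [488.1, -137.5, 145.0]
orientation: [-0.001, 0.573, 0.82, 0.0]
ft_force: [0.0, 0.9, -0.2]
width: 0.5
finger_force: 0.0
tool delta [-1.   0.7 60. ]
yang 20.08 pos [ 488.1 -137.5  145. ] t 9.35 ft [ 0.04  0.93 -0.16] w 0.5171525955785884 [-0.5   0.24  1.73  0.    1.17 -0.85]
```

View pics/c7.png

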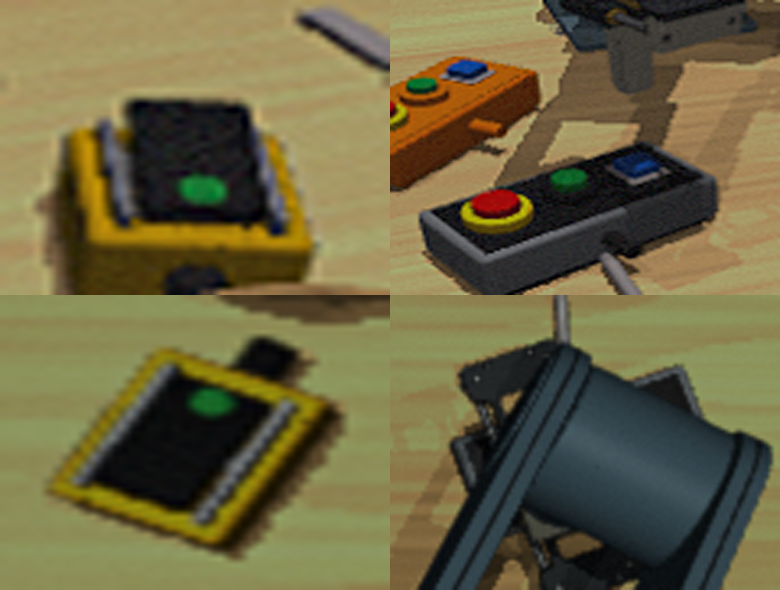

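The extractor rocker is fully over and the lamp is untouched. The finger is above the blue key, so I'll check the sideways aim by projection.

```bash
python3 -c "
from h import *
p=env.camera('scene')
for z in (140,145,150,155): print(z,proj(p,[488.1,-137.5,z]).round(1))
print('key',proj(p,[489,-138,69]).round(1))"
```

```text
140 [179.9 264.2]
145 [178.1 264.1]
150 [176.3 264. ]
155 [174.5 263.8]
key [204.4 265.8]
```

```bash
python3 -m creep '[{"claw":0,"tx":-1,"ty":0.7,"tz":25,"turn":0},{"claw":0,"tx":0,"ty":0,"tz":25,"turn":0},{"claw":0,"tx":0,"ty":0,"tz":15,"turn":0},{"claw":0,"tx":0,"ty":0,"tz":8,"turn":0},{"claw":0,"tx":0,"ty":0,"tz":0,"turn":0}]';(for i in 1; do python3 -m creep '[{"claw":0,"tx":0,"ty":0,"tz":1.5,"turn":0},{"claw":0,"tx":0,"ty":0,"tz":1.5,"turn":0}]'; python3 -m creep '[{"claw":0,"tx":0,"ty":0,"tz":1.5,"turn":0},{"claw":0,"tx":0,"ty":0,"tz":1.5,"turn":0}]';python3 -m creep '[{"claw":0,"tx":0,"ty":0,"tz":1.5,"turn":0},{"claw":0,"tx":0,"ty":0,"tz":0,"turn":0}]';done) | grep -v -e orien -e width -e finger
```

```text
time_s: 10.1
ee_pos: [489.9, -137.5, 71.7]
orientation: [-0.001, 0.571, 0.821, -0.0]
ft_force: [0.1, 0.7, -0.0]
width: 0.5
finger_force: 0.0
time_s: 10.3
ee_pos: [491.1, -138.7, 70.5]
ft_force: [0.4, 0.5, 0.8]
time_s: 10.5
ee_pos: [490.6, -138.7, 67.1]
ft_force: [-0.0, -0.4, 0.5]
time_s: 10.7
ee_pos: [490.1, -138.6, 65.1]
ft_force: [0.5, 0.4, 0.2]
```

```bash
(for i in 1; do python3 -m creep '[{"claw":0,"tx":0,"ty":0,"tz":1.5,"turn":0},{"claw":0,"tx":0,"ty":0,"tz":1.5,"turn":0}]'; python3 -m creep '[{"claw":0,"tx":0,"ty":0,"tz":1.5,"turn":0},{"claw":0,"tx":0,"ty":0,"tz":1.5,"turn":0}]';python3 -m creep '[{"claw":0,"tx":0,"ty":0,"tz":1.5,"turn":0},{"claw":0,"tx":0,"ty":0,"tz":0.5,"turn":0}]';done) | grep -v -e orien -e width -e finger
```

```text
time_s: 10.9
ee_pos: [490.4, -138.7, 62.3]
ft_force: [-1.2, 0.0, 3.7]
time_s: 11.1
ee_pos: [490.4, -138.7, 59.3]
ft_force: [-0.8, 1.5, 3.1]
time_s: 11.3
ee_pos: [490.4, -138.6, 57.1]
ft_force: [0.0, -1.3, 3.9]
```

```bash
(for i in 1; do python3 -m creep '[{"claw":0,"tx":0,"ty":0,"tz":1,"turn":0},{"claw":0,"tx":0,"ty":0,"tz":1,"turn":0}]'; python3 -m creep '[{"claw":0,"tx":0,"ty":0,"tz":0.7,"turn":0},{"claw":0,"tx":0,"ty":0,"tz":0,"turn":0}]';done) | grep -v -e orien -e width -e finger
```

```text
time_s: 11.5
ee_pos: [490.5, -138.7, 56.8]
ft_force: [-7.1, 2.4, 26.9]
time_s: 11.7
ee_pos: [490.5, -138.7, 56.8]
ft_force: [-7.4, 2.5, 23.8]
```

The key is fully in, against its stop. Now lift and move to the start button.

```bash
python3 -m creep '[{"claw":0,"tx":0,"ty":0,"tz":-5,"turn":0},{"claw":0,"tx":0,"ty":0,"tz":-30,"turn":0},{"claw":0,"tx":-31,"ty":0,"tz":-10,"turn":0},{"claw":0,"tx":-31,"ty":0,"tz":0,"turn":0},{"claw":0,"tx":0,"ty":0,"tz":0,"turn":0},{"claw":0,"tx":0,"ty":0,"tz":0,"turn":0}]'
python3 - <<'E'
import m; m.run()
E
python3 d.py 510.8 -196.8 78
```

```text
time_s: 12.3
ee_pos: [511.2, -196.8, 98.7]
orientation: [-0.001, 0.573, 0.82, 0.0]
ft_force: [-0.4, 0.7, -0.3]
width: 0.3
finger_force: 0.0
top pend blue 80 [204.6 355.9] [ 488.5 -136.6]
top pend green none
top pend red none
top ext green 20 [147.7 254.9] [654.8 163.7]
scene pend blue 75 [207.5 265.7] [ 502.6 -141.9]
scene pend green 70 [213.2 244.6] [ 520.2 -198.5]
scene pend red 127 [221.9 222.1] [ 536.7 -255.5]
scene ext green 26 [221.8 402.9] [669.4 154.9]
tool delta [-1.  -0.4 20.6]
yang 20.23 pos [ 510.8 -195.7   98.6] t 12.4 ft [-0.3   0.34  0.12] w 0.4795382772018625 [-0.57  0.36  1.7   0.    1.09 -0.92]
```

```bash
(python3 -m creep '[{"claw":0,"tx":-0.5,"ty":0,"tz":12,"turn":0},{"claw":0,"tx":0,"ty":0,"tz":8,"turn":0},{"claw":0,"tx":0,"ty":0,"tz":3,"turn":0},{"claw":0,"tx":0,"ty":0,"tz":2,"turn":0},{"claw":0,"tx":0,"ty":0,"tz":1.5,"turn":0}]';  python3 -m creep '[{"claw":0,"tx":0,"ty":0,"tz":1.5,"turn":0},{"claw":0,"tx":0,"ty":0,"tz":1.5,"turn":0}]'; python3 -m creep '[{"claw":0,"tx":0,"ty":0,"tz":1.5,"turn":0},{"claw":0,"tx":0,"ty":0,"tz":1,"turn":0}]') | grep -v -e orien -e width -e finger
```

```text
time_s: 12.9
ee_pos: [511.9, -197.0, 72.7]
ft_force: [0.4, 0.7, -0.1]
time_s: 13.1
ee_pos: [512.0, -197.2, 70.2]
ft_force: [-0.6, 0.7, 2.2]
time_s: 13.3
ee_pos: [512.0, -197.2, 67.7]
ft_force: [-1.1, 1.1, 3.6]
```

```bash
(python3 -m creep '[{"claw":0,"tx":0,"ty":0,"tz":1,"turn":0},{"claw":0,"tx":0,"ty":0,"tz":1,"turn":0}]'; python3 -m creep '[{"claw":0,"tx":0,"ty":0,"tz":1,"turn":0},{"claw":0,"tx":0,"ty":0,"tz":0.7,"turn":0},{"claw":0,"tx":0,"ty":0,"tz":0,"turn":0}]') | grep -v -e orien -e width -e finger
```

```text
time_s: 13.5
ee_pos: [512.0, -197.2, 65.8]
ft_force: [-1.9, 2.8, 14.1]
time_s: 13.8
ee_pos: [512.1, -197.3, 65.7]
ft_force: [-5.0, 3.5, 18.0]
```

The button is fully down at its stop, about 6 mm of travel with 18 N on it. Lift clear and check.

```bash
python3 -m creep '[{"claw":0,"tx":0,"ty":0,"tz":-5,"turn":0},{"claw":0,"tx":0,"ty":0,"tz":-30,"turn":0},{"claw":0,"tx":0,"ty":0,"tz":-45,"turn":0},{"claw":0,"tx":0,"ty":0,"tz":-45,"turn":0},{"claw":0,"tx":0,"ty":0,"tz":0,"turn":0},{"claw":0,"tx":0,"ty":0,"tz":0,"turn":0}]'
python3 - <<'E'
import m; m.run()
from h import *
p=env.camera("scene");cv2.imwrite("pics/end.png",cv2.resize(p["image"][150:270,180:440],(780,360),interpolation=cv2.INTER_CUBIC)[:,:,::-1])
E
```

```text
time_s: 14.4
ee_pos: [512.5, -197.7, 189.6]
orientation: [0.001, 0.572, 0.82, -0.0]
ft_force: [-0.2, 0.4, 0.4]
width: 0.5
finger_force: 0.0
top pend blue 80 [204.6 355.9] [ 488.5 -136.6]
top pend green 11 [195.9 374.4] [ 514.3 -189.7]
top pend red none
top ext green 21 [147.8 254.9] [654.5 163.8]
scene pend blue 75 [207.5 265.7] [ 502.7 -141.7]
scene pend green 77 [213.1 244.6] [ 519.7 -198.5]
scene pend red 125 [221.9 222. ] [ 536.9 -255.7]
scene ext green 25 [221.7 402.8] [669.  154.9]
```

View pics/end.png

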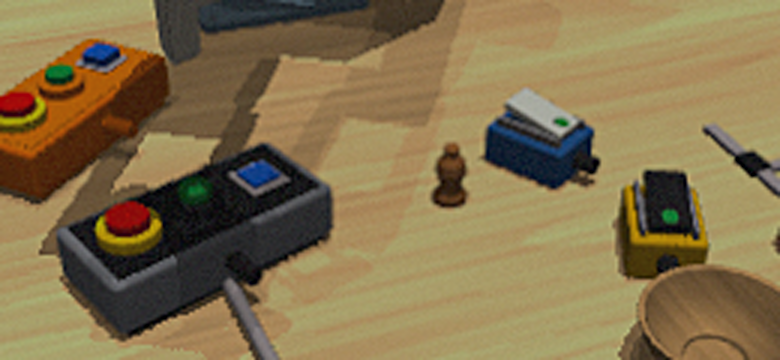

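The final view shows the extractor rocker over, the blue key in and the start button back up. The pendant, the lamp and the rest are where they were.

```bash
python3 -c "
from plant import env;print(env.close_job())"
```

```text
the job is handed in; nothing more can be done
None
```

The job is handed in at about 14.5 s of the 45 s limit: the extractor rocker is fully over, the blue key is in, and the green start button was pressed down and came back up, in that order, with nothing else visibly moved in the final picture.

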